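Mirror the spice row into the white rack

ROBOT

A 6-joint arm with a two-finger parallel gripper is mounted at the origin on the work surface. World frame = base frame: x ahead of the robot, y to its left, z up, the work surface at z = 0. Lengths are in m, angles in rad, forces in N, time in s.
With the tool pointing down it reaches from about 0.35 to 0.775 m from the base axis. Payload 5.5 kg.
Tool frame: the origin (TCP) lies midway between the tips of the shut fingers; the grasp point (between the pads) lies 19 mm behind it (env.hold_point_z is the distance from the TCP to the grasp point, in m); z points along the fingers, y is the line along which they close (so a half turn about z gives the same grasp; the last joint's range is limited). The gripper opens to 85 mm and grips with 20 to 120 N. Pads are 22 mm wide; open, the fingers measure 114 mm over their backs; the gripper's body (76 mm by 85 mm) begins 54 mm behind the grasp point. The pads swing forward as they close: fully open they stand 13 mm farther back than shut.
Start: joints at [0.977, 0.313, 0.046, 1.304, 0, 1.431], TCP at [0.252, 0.517, 0.231] pointing down, gripper open.
Joint ranges: [-2.76, 2.76], [-0.86, 1.69], [-1.03, 1.26], [-2.2, 2.34], [-1.47, 1.5], [-3.14, 3.14]. Speed limits (rad/s): [2.57, 2.57, 3.14, 3.14, 3.14, 3.14].

INTERFACE

Orientations are given as a unit quaternion [w, x, y, z].
In Python, from workcell import env, read_camera gives the robot as it stands. The module is installed in compiled form; this text tells all that it offers.
- The arm moves only by the tool carry_out, never from a script. Its argument "moves" is a list of rows, each an object of numbers: "tx", "ty", "tz": the shift along the world's x, y, z in cm; "wx", "wy", "wz": the turn, a rotation vector about the world's x, y, z in rad; "claw": the closure, from -1 (fully open) to 1 (shut). A call has 1 to 8 rows; each row shifts and turns the commanded pose from where the row before left it; what a row does not reach is not made up. A row lasts 1/8 s, in which the tool goes at most 62.5 mm and 10.7 degrees, less where a joint would pass 70% of its speed; a pose out of reach is approached as far as the arm can. A call is refused whole if a number of a shift passes 6.25 or a number of a turn 0.188, either way. A call with a gripper value outside its range is refused whole. The fingers move at their own pace and stop on an object; "newtons" is the grip in N (left out, the last holds). Time passes only in rows, so rows that do not move let the fingers close. It gives the time, the measured TCP pose, the force, the opening and the grip force at its end, in the units of the state.
- env.get_state(): the state, without advancing time (a new reading comes with each control period).
- read_camera(name): name is "scene" or "top" or "wrist"; returns a dict with "image" (384x512x3 uint8, blue, green, red), "z_map" (384x512 float32, m along the optical axis (not along the pixel's ray), 0 where there is no reading), "fx", "fy", "cx", "cy" (pixels), "camera_from_world" (4x4, takes a point from world to camera coordinates); the wrist camera has in their place "hand_eye" (4x4, takes a point from camera to tool coordinates, whose origin is the TCP and whose axes are the flange's). Camera axes: x right, y down, z forward; pixel columns grow to the right and rows downward; lengths in m; the calibration is good to about 2 mm. A picture is of the moment at which its call begins: read the wrist's pose just before it.
- env.hand_in(): hands the job in; it is judged then, once.
The state is a dict: "clock": time; "joint_pos": joint angles; "qvel": joint speeds; "tau": joint torques, N m; "tcp_pos": TCP position; "orientation": TCP orientation; "wrist_force": force on the tool from outside, world axes, zero at the start; "ft_torque": the same for the moment, N m; "finger_gap": finger opening in m; "grip_force": force on a finger pad.
Only numpy, scipy, OpenCV 4.12 (cv2) and the standard library are available. Lean on these libraries where they do the work, as an engineer would, in place of code of your own. Each camera call takes 0.05 s, during which the arm holds its last target. There are 200 camera calls.

TASK

Move the four spice jars from the wooden rack into the white rack, one jar per cell, in reverse order: the jar at the left end of the wooden rack goes to the right end of the white one, and so on, as shown by the coloured tiles on which the jars start. Keep the jars upright, set each one down on its cell's floor rather than dropping it, and leave all four standing there.

Things in the scene. Friction and masses are not known exactly. Their poses are not given: they have to be found in the camera images.
- jar_red: closed cylindrical glass spice jar, 44 mm diameter, 95 mm tall, about 0.11 to 0.23 kg, with a red lid (the top 19 mm, also 44 mm diameter); starts upright on the red tile. Origin at the centre of its underside, z up its axis
- jar_yellow: closed cylindrical glass spice jar, 44 mm diameter, 95 mm tall, about 0.11 to 0.23 kg, with a yellow lid (the top 19 mm, also 44 mm diameter); starts upright on the yellow tile. Origin at the centre of its underside, z up its axis
- jar_green: closed cylindrical glass spice jar, 44 mm diameter, 95 mm tall, about 0.11 to 0.23 kg, with a green lid (the top 19 mm, also 44 mm diameter); starts upright on the green tile. Origin at the centre of its underside, z up its axis
- jar_black: closed cylindrical glass spice jar, 44 mm diameter, 95 mm tall, about 0.11 to 0.23 kg, with a black lid (the top 19 mm, also 44 mm diameter); starts upright on the black tile. Origin at the centre of its underside, z up its axis
- tile_red: flat red tile, 66 x 66 x 4 mm, with a flush white disc (56 mm) under the jar, fixed in the old rack; the jar with the red lid starts on it, so it goes on marking that jar's place in the old row. Origin at the centre of its underside, 6 mm above the table (its top is 10 mm above the table)
- tile_yellow: flat yellow tile, 66 x 66 x 4 mm, with a flush white disc (56 mm) under the jar, fixed in the old rack; the jar with the yellow lid starts on it, so it goes on marking that jar's place in the old row. Origin at the centre of its underside, 6 mm above the table (its top is 10 mm above the table)
- tile_green: flat green tile, 66 x 66 x 4 mm, with a flush white disc (56 mm) under the jar, fixed in the old rack; the jar with the green lid starts on it, so it goes on marking that jar's place in the old row. Origin at the centre of its underside, 6 mm above the table (its top is 10 mm above the table)
- tile_black: flat black tile, 66 x 66 x 4 mm, with a flush white disc (56 mm) under the jar, fixed in the old rack; the jar with the black lid starts on it, so it goes on marking that jar's place in the old row. Origin at the centre of its underside, 6 mm above the table (its top is 10 mm above the table)
- old_rack: fixed wooden tray with the four tiles in a row, 84 (x) x 306 (y) x 22 mm (long walls 14 mm high). Origin at the centre of its underside; the row runs along its y, tile centres at x = 0, y = -108, -36, 36 and 108 mm. Its z is up; it stands roughly parallel to the new rack (within 0.3 rad), y about to the robot's left
- new_rack: fixed white metal basket with a dark grey floor, empty, 76 (x) x 292 (y) x 28 mm: four cells in a row along its y, centres at x = 0, y = -108, -36, 36 and 108 mm, each 68 x 68 mm inside, cell floor 4 mm above the table, dividers 16 mm high and 4 mm thick, rail round the outside 28 mm high. Origin at the centre of its underside, z up; y about to the robot's left

How it is judged:
At the end, for the whole second after the job is handed in: Every jar upright (0.08 rad), at rest, on the floor of a white rack cell (underside 0 to 8 mm above the rack's underside, within 15 mm of the cell's centre in rack x and y), in mirrored order: a jar whose tile is at y in the old rack's frame stands at -y in the new rack's (((y of tile_red in the frame of old_rack between -0.138 and -0.078 m and y of jar_red in the frame of new_rack between 0.093 and 0.123 m) or (y of tile_red in the frame of old_rack between -0.066 and -0.006 m and y of jar_red in the frame of new_rack between 0.021 and 0.051 m) or (y of tile_red in the frame of old_rack between 0.006 and 0.066 m and y of jar_red in the frame of new_rack between -0.051 and -0.021 m) or (y of tile_red in the frame of old_rack between 0.078 and 0.138 m and y of jar_red in the frame of new_rack between -0.123 and -0.093 m)) and x of jar_red in the frame of new_rack between -0.015 and 0.015 m and z of jar_red in the frame of new_rack between 0 and 0.008 m and angle between each of jar_red, jar_yellow, jar_green, jar_black's own z axis and vertical below 0.08 rad and linear speed of each of jar_red, jar_yellow, jar_green, jar_black below 0.02 m/s and angular speed of each of jar_red, jar_yellow, jar_green, jar_black below 0.3 rad/s and ((y of tile_yellow in the frame of old_rack between -0.138 and -0.078 m and y of jar_yellow in the frame of new_rack between 0.093 and 0.123 m) or (y of tile_yellow in the frame of old_rack between -0.066 and -0.006 m and y of jar_yellow in the frame of new_rack between 0.021 and 0.051 m) or (y of tile_yellow in the frame of old_rack between 0.006 and 0.066 m and y of jar_yellow in the frame of new_rack between -0.051 and -0.021 m) or (y of tile_yellow in the frame of old_rack between 0.078 and 0.138 m and y of jar_yellow in the frame of new_rack between -0.123 and -0.093 m)) and x of jar_yellow in the frame of new_rack between -0.015 and 0.015 m and z of jar_yellow in the frame of new_rack between 0 and 0.008 m and ((y of tile_green in the frame of old_rack between -0.138 and -0.078 m and y of jar_green in the frame of new_rack between 0.093 and 0.123 m) or (y of tile_green in the frame of old_rack between -0.066 and -0.006 m and y of jar_green in the frame of new_rack between 0.021 and 0.051 m) or (y of tile_green in the frame of old_rack between 0.006 and 0.066 m and y of jar_green in the frame of new_rack between -0.051 and -0.021 m) or (y of tile_green in the frame of old_rack between 0.078 and 0.138 m and y of jar_green in the frame of new_rack between -0.123 and -0.093 m)) and x of jar_green in the frame of new_rack between -0.015 and 0.015 m and z of jar_green in the frame of new_rack between 0 and 0.008 m and ((y of tile_black in the frame of old_rack between -0.138 and -0.078 m and y of jar_black in the frame of new_rack between 0.093 and 0.123 m) or (y of tile_black in the frame of old_rack between -0.066 and -0.006 m and y of jar_black in the frame of new_rack between 0.021 and 0.051 m) or (y of tile_black in the frame of old_rack between 0.006 and 0.066 m and y of jar_black in the frame of new_rack between -0.051 and -0.021 m) or (y of tile_black in the frame of old_rack between 0.078 and 0.138 m and y of jar_black in the frame of new_rack between -0.123 and -0.093 m)) and x of jar_black in the frame of new_rack between -0.015 and 0.015 m and z of jar_black in the frame of new_rack between 0 and 0.008 m); the robot touches nothing.
It fails at once if a jar is tipped over (more than 45 degrees) (angle between any of jar_red, jar_yellow, jar_green, jar_black's own z axis and vertical above 0.785 rad).
It fails at once if a jar is dropped: it falls free, faster than 0.5 m/s, touched by nothing ((contact force between jar_red and anything else below 0.01 N and linear speed of jar_red above 0.5 m/s and height (world z) of jar_red above 0.015 m) or (contact force between jar_yellow and anything else below 0.01 N and linear speed of jar_yellow above 0.5 m/s and height (world z) of jar_yellow above 0.015 m) or (contact force between jar_green and anything else below 0.01 N and linear speed of jar_green above 0.5 m/s and height (world z) of jar_green above 0.015 m) or (contact force between jar_black and anything else below 0.01 N and linear speed of jar_black above 0.5 m/s and height (world z) of jar_black above 0.015 m)).
It also fails if it takes over 96 s, if anything falls off the work surface, if the arm or the gripper's body presses on something with over 40 N, if the wrist force passes 120 N, or if a joint passes its speed limit or range.

## Working session

There is one attempt and no reset: what is moved stays moved. The work goes in short steps, Python scripts to look and compute and a tool call to move; the robot and the scene stay as the last step left them, time stands still between calls to the robot, and variables do not carry over. Pictures are saved under pics/ and viewed, at most 14 in all, crops included, and the job is handed in when it is done.

Besides the shell and the picture viewer there is one more tool, called after ">>>" in YAML: its name, and indented under it one key for each argument. carry_out: Moves the arm, as the interface text tells. Its arguments: {"type":"object","properties":{"moves":{"type":"array","items":{"type":"object","properties":{"tx":{"type":"number"},"ty":{"type":"number"},"tz":{"type":"number"},"wx":{"type":"number"},"wy":{"type":"number"},"wz":{"type":"number"},"claw":{"type":"number"}}}},"newtons":{"type":"number"}},"required":["moves"]}

```bash
mkdir -p pics; python3 - <<'E'
from workcell import env, read_camera
import cv2,numpy as np
s=env.get_state();print({k:np.round(v,3).tolist() for k,v in s.items()})
for n in("top","scene"):
    c=read_camera(n);cv2.imwrite(f"pics/{n}0.png",c["image"]);np.savez(f"{n}0.npz",**c)
    print(n,c["fx"],c["fy"],c["cx"],c["cy"],np.round(c["camera_from_world"],3).tolist())
E
```

```text
{'clock': 0.0, 'joint_pos': [0.977, 0.314, 0.045, 1.304, -0.0, 1.431], 'qvel': [0.0, 0.001, 0.0, 0.0, -0.001, 0.0], 'tau': [0.003, -48.062, 29.854, 0.019, -0.0, -0.0], 'tcp_pos': [0.252, 0.516, 0.23], 'orientation': [-0.0, 0.225, 0.974, -0.001], 'wrist_force': [-0.305, -0.518, 0.391], 'ft_torque': [-0.006, 0.027, -0.018], 'grip_force': 0.0, 'finger_gap': 0.085}
top 355.415445913212 355.415445913212 255.64975204757187 186.63414689754003 [[-0.02, -0.999, 0.036, -0.039], [-0.99, 0.015, -0.144, 0.532], [0.143, -0.039, -0.989, 0.738], [0.0, 0.0, 0.0, 1.0]]
scene 449.4802125463727 449.4802125463727 259.58018305323696 190.9338636722157 [[0.687, 0.727, 0.018, -0.334], [0.533, -0.486, -0.693, -0.282], [-0.495, 0.486, -0.72, 1.172], [0.0, 0.0, 0.0, 1.0]]
```

View pics/top0.png

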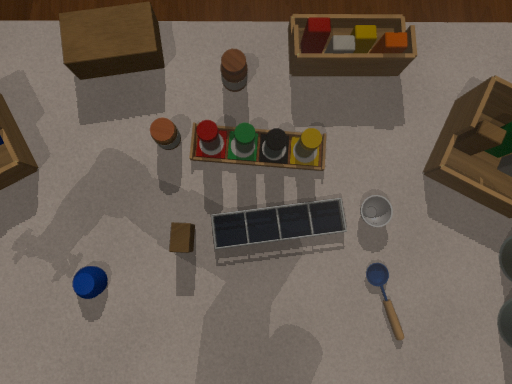

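View pics/scene0.png

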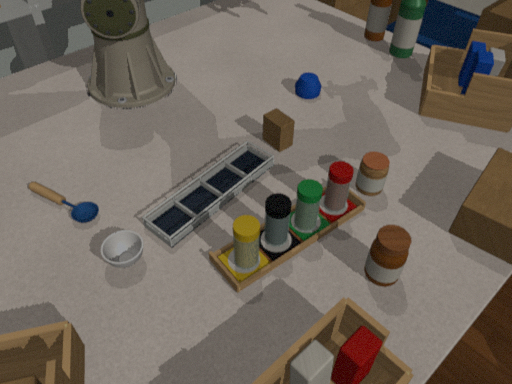

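The tile order from robot's left to right is red, green, black, yellow, with lids in the top view at about (207,131), (245,133), (276,140) and (311,139). The empty white rack is at about (278,228). Mirrored, the white rack should read yellow, black, green, red from left to right.

```bash
cat > h.py <<'E'
import numpy as np,cv2
from scipy.optimize import minimize
def cloud(c):
    z=c["z_map"];v,u=np.indices(z.shape)
    p=np.stack([(u-c["cx"])/c["fx"]*z,(v-c["cy"])/c["fy"]*z,z],-1)
    T=np.linalg.inv(c["camera_from_world"])
    p=p@T[:3,:3].T+T[:3,3];p[z<=0]=np.nan
    return p
def lids(c,zr=(0.09,0.115)):
    p=cloud(c);h=cv2.cvtColor(c["image"],cv2.COLOR_BGR2HSV).astype(int);H,S,V=h[...,0],h[...,1],h[...,2]
    reg=(p[...,2]>zr[0])&(p[...,2]<zr[1])&(p[...,0]>.25)&(p[...,0]<.75)&(abs(p[...,1])<.32)
    m=dict(red=((H<6)|(H>174))&(S>180),yellow=(H>20)&(H<35)&(S>150),green=(H>50)&(H<80)&(S>120),black=(V<60)&(S<90))
    out={}
    for k in m:
        n,l,st,_=cv2.connectedComponentsWithStats((m[k]&reg).astype(np.uint8))
        if n<2: continue
        q=p[l==1+np.argmax(st[1:,4])];t=np.nanpercentile(q[:,2],90)
        top=q[q[:,2]>t-.004].astype(np.float32)
        (x,y),r=cv2.minEnclosingCircle(top[:,:2]); out[k]=(np.round([x,y,r,t],4).tolist(),np.round(top.mean(0),4).tolist(),len(top))
    return out
E
python3 - <<'E'
from h import *
for n in("top","scene"):
    c=dict(np.load(f"{n}0.npz"));p=cloud(c)
    t=p[(abs(p[...,2])<.02)];print(n,"table z",np.median(t[:,2]))
    for k,v in lids(c).items():print(k,v)
    h=cv2.cvtColor(c["image"],cv2.COLOR_BGR2HSV).astype(int)
    g=(p[...,0]>.25)&(p[...,0]<.55)&(abs(p[...,1])<.25)
    # rails
    m=(p[...,2]>.02)&(p[...,2]<.034)&g
    nl,l,st,ce=cv2.connectedComponentsWithStats(cv2.dilate(m.astype(np.uint8),np.ones((3,3))))
    for i in range(1,nl):
        if st[i,4]<150: continue
        q=p[(l==i)&m].astype(np.float32);print("rail",st[i].tolist(),cv2.minAreaRect(q[:,:2].copy()),len(q))
    # floors
    m=(h[...,2]<75)&(abs(p[...,2]-.004)<.008)&g
    nl,l,st,ce=cv2.connectedComponentsWithStats(m.astype(np.uint8))
    for i in range(1,nl):
        if st[i,4]<150: continue
        q=p[l==i].astype(np.float32);print("floor",st[i].tolist(),np.round(q.mean(0),4).tolist(),cv2.minAreaRect(q[:,:2].copy()))
E
```

```text
top table z 0.0017645591030342467Traceback (most recent call last):
  File "<stdin>", line 5, in <module>
  File "h.py", line 19, in lids
    (x,y),r=cv2.minEnclosingCircle(top[:,:2]); out[k]=(np.round([x,y,r,t],4).tolist(),np.round(top.mean(0),4).tolist(),len(top))
            ~~~~~~~~~~~~~~~~~~~~~~^^^^^^^^^^^
cv2.error: OpenCV(4.12.0) /io/opencv/modules/imgproc/src/shapedescr.cpp:201: error: (-215:Assertion failed) count >= 0 && (depth == CV_32F || depth == CV_32S) in function 'minEnclosingCircle'
```

```bash
sed -i 's/minEnclosingCircle(top\[:,:2\])/minEnclosingCircle(top[:,:2].copy())/' h.py
cat > m.py <<'E'
from h import *
for n in("top","scene"):
    c=dict(np.load(f"{n}0.npz"));p=cloud(c)
    t=p[(abs(p[...,2])<.02)];print(n,"table z",np.median(t[:,2]))
    for k,v in lids(c).items():print(k,v)
    h=cv2.cvtColor(c["image"],cv2.COLOR_BGR2HSV).astype(int)
    g=(p[...,0]>.25)&(p[...,0]<.55)&(abs(p[...,1])<.25)
    m=(p[...,2]>.02)&(p[...,2]<.034)&g
    nl,l,st,ce=cv2.connectedComponentsWithStats(cv2.dilate(m.astype(np.uint8),np.ones((3,3))))
    for i in range(1,nl):
        if st[i,4]<150: continue
        q=p[(l==i)&m].astype(np.float32);print("rail",st[i].tolist(),cv2.minAreaRect(q[:,:2].copy()),len(q))
    m=(h[...,2]<75)&(abs(p[...,2]-.004)<.008)&g
    nl,l,st,ce=cv2.connectedComponentsWithStats(m.astype(np.uint8))
    for i in range(1,nl):
        if st[i,4]<150: continue
        q=p[l==i].astype(np.float32);print("floor",st[i].tolist(),np.round(q.mean(0),4).tolist(),cv2.minAreaRect(q[:,:2].copy()))
E
python3 m.py
```

```text
top table z 0.0017645591030342467
red ([0.6395, 0.052, 0.0214, 0.1083], [0.6388000249862671, 0.052000001072883606, 0.10679999738931656], 323)
yellow ([0.6212, -0.1604, 0.022, 0.1083], [0.6208999752998352, -0.16089999675750732, 0.10679999738931656], 328)
green ([0.6335, -0.0245, 0.0213, 0.1081], [0.6330000162124634, -0.02459999918937683, 0.10670000314712524], 317)
black ([0.6212, -0.0892, 0.0217, 0.1081], [0.620199978351593, -0.08910000324249268, 0.10670000314712524], 328)
rail [210, 197, 138, 54, 1401] ((0.4523691236972809, -0.0972180962562561), (0.0763755515217781, 0.29226693511009216), 6.418122291564941) 659
floor [309, 200, 34, 34, 882] [0.46470001339912415, -0.2069000005722046, 0.005799999926239252] ((0.464705228805542, -0.20599879324436188), (0.0681241825222969, 0.06699278950691223), 6.28792667388916)
floor [277, 205, 35, 33, 900] [0.45649999380111694, -0.13420000672340393, 0.00570000009611249] ((0.45660749077796936, -0.13427716493606567), (0.06816449016332626, 0.06754400581121445), 6.378599643707275)
floor [246, 209, 34, 34, 923] [0.44839999079704285, -0.06210000067949295, 0.00
[... 1207 characters left out ...]
0.01603890396654606), (0.05247955396771431, 0.060619622468948364), 5.768309593200684)
floor [206, 167, 37, 27, 511] [0.4392000138759613, -0.056299999356269836, 0.0044999998062849045] ((0.4395478069782257, -0.056183282285928726), (0.05244379863142967, 0.06170005351305008), 5.978878021240234)
floor [179, 185, 41, 29, 600] [0.4474000036716461, -0.12849999964237213, 0.0044999998062849045] ((0.44701334834098816, -0.12751895189285278), (0.0524384006857872, 0.06357184797525406), 5.583968162536621)
floor [152, 204, 42, 32, 647] [0.4553000032901764, -0.19820000231266022, 0.0044999998062849045] ((0.4544879198074341, -0.19787511229515076), (0.05394554138183594, 0.059074051678180695), 5.629958629608154)
```

Rack and jar sizes and heights agree with the given ones: lid radius is about 22 mm, cells about 68 mm and the rail 76 x 292 mm. I'll grasp across the row with tool y at about 0.10 rad, starting with the red jar at (0.640, 0.052).

>>> carry_out:
  moves:
    - {"tx":3.8,"ty":-4.6,"wz":-0.125}
    - {"tx":3.8,"ty":-4.6,"wz":-0.125}
    - {"tx":3.8,"ty":-4.6,"wz":-0.125}
    - {"tx":3.8,"ty":-4.6,"wz":-0.125}
    - {"tx":3.8,"ty":-4.6,"wz":-0.125}
    - {"tx":3.8,"ty":-4.6,"wz":-0.125}
    - {"tx":3.8,"ty":-4.6,"wz":-0.125}
    - {"tx":3.8,"ty":-4.6,"wz":-0.125,"claw":-1}
  newtons: 40

```text
invalid input at $.moves[0]: expected keys tx, ty, tz, wx, wy, wz, claw
```

>>> carry_out:
  moves:
    - {"tx":3.8,"ty":-4.6,"tz":0,"wx":0,"wy":0,"wz":-0.125,"claw":-1}
    - {"tx":3.8,"ty":-4.6,"tz":0,"wx":0,"wy":0,"wz":-0.125,"claw":-1}
    - {"tx":3.8,"ty":-4.6,"tz":0,"wx":0,"wy":0,"wz":-0.125,"claw":-1}
    - {"tx":3.8,"ty":-4.6,"tz":0,"wx":0,"wy":0,"wz":-0.125,"claw":-1}
    - {"tx":3.8,"ty":-4.6,"tz":0,"wx":0,"wy":0,"wz":-0.125,"claw":-1}
    - {"tx":3.8,"ty":-4.6,"tz":0,"wx":0,"wy":0,"wz":-0.125,"claw":-1}
    - {"tx":3.8,"ty":-4.6,"tz":0,"wx":0,"wy":0,"wz":-0.125,"claw":-1}
    - {"tx":3.8,"ty":-4.6,"tz":0,"wx":0,"wy":0,"wz":-0.125,"claw":-1}
  newtons: 40

```text
clock: 1.1
tcp_pos: [0.5569, 0.1471, 0.231]
orientation: [-0.0, 0.666, 0.746, -0.0]
wrist_force: [1.6, 0.9, 0.7]
finger_gap: 0.0854
grip_force: 0.0
```

>>> carry_out:
  moves:
    - {"tx":4.15,"ty":-4.75,"tz":0,"wx":0,"wy":0,"wz":0,"claw":-1}
    - {"tx":4.15,"ty":-4.75,"tz":0,"wx":0,"wy":0,"wz":0,"claw":-1}
    - {"tx":0,"ty":0,"tz":-3,"wx":0,"wy":0,"wz":0,"claw":-1}
    - {"tx":0,"ty":0,"tz":0,"wx":0,"wy":0,"wz":0,"claw":-1}
    - {"tx":0,"ty":0,"tz":0,"wx":0,"wy":0,"wz":0,"claw":-1}

```text
clock: 1.72
tcp_pos: [0.6378, 0.0552, 0.2017]
orientation: [-0.0, 0.664, 0.747, -0.0]
wrist_force: [-0.2, -0.2, 0.3]
finger_gap: 0.0852
grip_force: 0.0
```

```bash
python3 - <<'E'
from workcell import env, read_camera
from h import *
s=env.get_state();print(np.round(s["tcp_pos"],4),np.round(s["orientation"],3),np.round(s["joint_pos"],2))
c=read_camera("wrist");cv2.imwrite("pics/w0.png",c["image"])
q=s["orientation"];from scipy.spatial.transform import Rotation as R
T=np.eye(4);T[:3,:3]=R.from_quat([*q[1:],q[0]]).as_matrix();T[:3,3]=s["tcp_pos"]
c["camera_from_world"]=np.linalg.inv(T@c["hand_eye"])
print(lids(c))
E
```

```text
[0.6378 0.0552 0.2017] [-0.     0.664  0.747 -0.   ] [-0.04  0.45  0.18  1.3   0.    1.41]
{'red': ([0.6402, 0.0528, 0.022, 0.1064], [0.6402999758720398, 0.05429999902844429, 0.1054999977350235], 2231), 'yellow': ([0.6028, -0.089, 0.0104, 0.1062], [0.6013000011444092, -0.0892999991774559, 0.10509999841451645], 33), 'green': ([0.634, -0.0237, 0.0221, 0.1062], [0.6337000131607056, -0.02239999920129776, 0.10540000349283218], 1801), 'black': ([0.6209, -0.0878, 0.0221, 0.1062], [0.6212999820709229, -0.08470000326633453, 0.10540000349283218], 1352)}
```

View pics/w0.png

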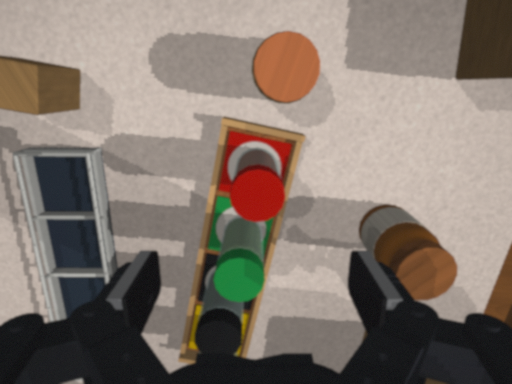

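The wrist view shows the red lid at (257,193) in line between the open fingers, with nothing in the fingers' way. Descending on it.

>>> carry_out:
  moves:
    - {"tx":0.2,"ty":-0.3,"tz":0,"wx":0,"wy":0,"wz":0,"claw":-1}
    - {"tx":0,"ty":0,"tz":-4,"wx":0,"wy":0,"wz":0,"claw":-1}
    - {"tx":0,"ty":0,"tz":-4,"wx":0,"wy":0,"wz":0,"claw":-1}
    - {"tx":0,"ty":0,"tz":-4,"wx":0,"wy":0,"wz":0,"claw":-1}
    - {"tx":0,"ty":0,"tz":-2,"wx":0,"wy":0,"wz":0,"claw":-1}
    - {"tx":0,"ty":0,"tz":0,"wx":0,"wy":0,"wz":0,"claw":-1}
    - {"tx":0,"ty":0,"tz":0,"wx":0,"wy":0,"wz":0,"claw":-1}

```text
clock: 2.65
tcp_pos: [0.6414, 0.0519, 0.063]
orientation: [0.001, 0.664, 0.747, 0.001]
wrist_force: [-0.4, 0.4, 0.0]
finger_gap: 0.0853
grip_force: 0.0
```

>>> carry_out:
  moves:
    - {"tx":0,"ty":0,"tz":0,"wx":0,"wy":0,"wz":0,"claw":1}
    - {"tx":0,"ty":0,"tz":0,"wx":0,"wy":0,"wz":0,"claw":1}
    - {"tx":0,"ty":0,"tz":0,"wx":0,"wy":0,"wz":0,"claw":1}
    - {"tx":0,"ty":0,"tz":0,"wx":0,"wy":0,"wz":0,"claw":1}
    - {"tx":0,"ty":0,"tz":0,"wx":0,"wy":0,"wz":0,"claw":1}
    - {"tx":0,"ty":0,"tz":0,"wx":0,"wy":0,"wz":0,"claw":1}

```text
clock: 3.4
tcp_pos: [0.6409, 0.0517, 0.0624]
orientation: [0.001, 0.665, 0.747, 0.001]
wrist_force: [-1.4, 1.2, 6.3]
finger_gap: 0.0434
grip_force: 40.8
```

>>> carry_out:
  moves:
    - {"tx":0,"ty":0,"tz":1,"wx":0,"wy":0,"wz":0,"claw":1}
    - {"tx":0,"ty":0,"tz":3,"wx":0,"wy":0,"wz":0,"claw":1}
    - {"tx":0,"ty":0,"tz":4,"wx":0,"wy":0,"wz":0,"claw":1}
    - {"tx":0,"ty":0,"tz":4,"wx":0,"wy":0,"wz":0,"claw":1}
    - {"tx":0,"ty":0,"tz":1,"wx":0,"wy":0,"wz":0,"claw":1}
    - {"tx":0,"ty":0,"tz":0,"wx":0,"wy":0,"wz":0,"claw":1}

```text
clock: 4.15
tcp_pos: [0.6404, 0.0517, 0.1911]
orientation: [0.0, 0.665, 0.747, 0.0]
wrist_force: [1.0, 0.2, -2.3]
finger_gap: 0.0434
grip_force: 41.1
```

>>> carry_out:
  moves:
    - {"tx":-1.2,"ty":-1.6,"tz":0,"wx":0,"wy":0,"wz":0,"claw":1}
    - {"tx":-2.5,"ty":-3.6,"tz":0,"wx":0,"wy":0,"wz":0,"claw":1}
    - {"tx":-3,"ty":-4.4,"tz":0,"wx":0,"wy":0,"wz":0,"claw":1}
    - {"tx":-3,"ty":-4.4,"tz":0,"wx":0,"wy":0,"wz":0,"claw":1}
    - {"tx":-3,"ty":-4.4,"tz":0,"wx":0,"wy":0,"wz":0,"claw":1}
    - {"tx":-2.5,"ty":-3.6,"tz":0,"wx":0,"wy":0,"wz":0,"claw":1}
    - {"tx":-2,"ty":-3,"tz":0,"wx":0,"wy":0,"wz":0,"claw":1}
    - {"tx":-0.5,"ty":-0.6,"tz":0,"wx":0,"wy":0,"wz":0,"claw":1}

```text
clock: 5.15
tcp_pos: [0.4611, -0.2051, 0.1891]
orientation: [-0.002, 0.666, 0.746, -0.0]
wrist_force: [0.3, 0.4, -2.7]
finger_gap: 0.0429
grip_force: 41.3
```

>>> carry_out:
  moves:
    - {"tx":0,"ty":0,"tz":0,"wx":0,"wy":0,"wz":0,"claw":1}
    - {"tx":0,"ty":0,"tz":0,"wx":0,"wy":0,"wz":0,"claw":1}

```text
clock: 5.4
tcp_pos: [0.4636, -0.2033, 0.1906]
orientation: [-0.001, 0.664, 0.748, 0.0]
wrist_force: [0.0, -0.3, -1.3]
finger_gap: 0.0429
grip_force: 41.3
```

>>> carry_out:
  moves:
    - {"tx":0,"ty":0,"tz":-3,"wx":0,"wy":0,"wz":0,"claw":1}
    - {"tx":0,"ty":0,"tz":-4,"wx":0,"wy":0,"wz":0,"claw":1}
    - {"tx":0,"ty":0,"tz":-4,"wx":0,"wy":0,"wz":0,"claw":1}
    - {"tx":0,"ty":0,"tz":-1.5,"wx":0,"wy":0,"wz":0,"claw":1}
    - {"tx":0,"ty":0,"tz":-0.5,"wx":0,"wy":0,"wz":0,"claw":1}
    - {"tx":0,"ty":0,"tz":0,"wx":0,"wy":0,"wz":0,"claw":1}
    - {"tx":0,"ty":0,"tz":0,"wx":0,"wy":0,"wz":0,"claw":1}

```text
clock: 6.28
tcp_pos: [0.4644, -0.2049, 0.0627]
orientation: [0.001, 0.665, 0.747, 0.0]
wrist_force: [-0.2, -0.7, -1.8]
finger_gap: 0.0433
grip_force: 41.3
```

>>> carry_out:
  moves:
    - {"tx":0,"ty":0,"tz":-0.2,"wx":0,"wy":0,"wz":0,"claw":1}
    - {"tx":0,"ty":0,"tz":0,"wx":0,"wy":0,"wz":0,"claw":1}

```text
clock: 6.52
tcp_pos: [0.4635, -0.2044, 0.0597]
orientation: [0.0, 0.665, 0.747, 0.0]
wrist_force: [0.5, -0.2, -1.0]
finger_gap: 0.0431
grip_force: 41.3
```

>>> carry_out:
  moves:
    - {"tx":0,"ty":0,"tz":-0.2,"wx":0,"wy":0,"wz":0,"claw":1}
    - {"tx":0,"ty":0,"tz":0,"wx":0,"wy":0,"wz":0,"claw":1}

```text
clock: 6.78
tcp_pos: [0.4632, -0.2042, 0.0571]
orientation: [-0.0, 0.665, 0.747, 0.0]
wrist_force: [-0.9, 0.0, -1.7]
finger_gap: 0.0434
grip_force: 41.3
```

>>> carry_out:
  moves:
    - {"tx":0,"ty":0,"tz":-0.1,"wx":0,"wy":0,"wz":0,"claw":1}
    - {"tx":0,"ty":0,"tz":0,"wx":0,"wy":0,"wz":0,"claw":1}

```text
clock: 7.02
tcp_pos: [0.4634, -0.2044, 0.0564]
orientation: [0.0, 0.665, 0.747, 0.0]
wrist_force: [0.2, 0.2, -0.0]
finger_gap: 0.0433
grip_force: 41.5
```

>>> carry_out:
  moves:
    - {"tx":0,"ty":0,"tz":-0.1,"wx":0,"wy":0,"wz":0,"claw":1}
    - {"tx":0,"ty":0,"tz":0,"wx":0,"wy":0,"wz":0,"claw":1}

```text
clock: 7.28
tcp_pos: [0.4634, -0.2044, 0.0564]
orientation: [0.0, 0.665, 0.747, -0.0]
wrist_force: [-3.7, 1.7, 8.4]
finger_gap: 0.0431
grip_force: 42.4
```

Contact: the wrist now reads +8 N. Releasing and raising the arm.

>>> carry_out:
  moves:
    - {"tx":0,"ty":0,"tz":0,"wx":0,"wy":0,"wz":0,"claw":-1}
    - {"tx":0,"ty":0,"tz":0,"wx":0,"wy":0,"wz":0,"claw":-1}
    - {"tx":0,"ty":0,"tz":0,"wx":0,"wy":0,"wz":0,"claw":-1}
    - {"tx":0,"ty":0,"tz":0,"wx":0,"wy":0,"wz":0,"claw":-1}
    - {"tx":0,"ty":0,"tz":0,"wx":0,"wy":0,"wz":0,"claw":-1}

```text
clock: 7.9
tcp_pos: [0.4633, -0.2043, 0.0552]
orientation: [-0.0, 0.665, 0.747, 0.0]
wrist_force: [0.4, -0.4, -0.2]
finger_gap: 0.0858
grip_force: 0.0
```

>>> carry_out:
  moves:
    - {"tx":0,"ty":0,"tz":3,"wx":0,"wy":0,"wz":0,"claw":-1}
    - {"tx":0,"ty":0,"tz":4,"wx":0,"wy":0,"wz":0,"claw":-1}
    - {"tx":0,"ty":0,"tz":4,"wx":0,"wy":0,"wz":0,"claw":-1}
    - {"tx":0,"ty":0,"tz":1,"wx":0,"wy":0,"wz":0,"claw":-1}
    - {"tx":0,"ty":0,"tz":0,"wx":0,"wy":0,"wz":0,"claw":-1}

```text
clock: 8.52
tcp_pos: [0.4636, -0.2045, 0.1755]
orientation: [0.001, 0.665, 0.747, 0.0]
wrist_force: [0.3, 0.3, 0.1]
finger_gap: 0.0853
grip_force: 0.0
```

```bash
python3 - <<'E'
from workcell import env, read_camera
from h import *
print(np.round(env.get_state()["tcp_pos"],4))
for n in("top","scene"):
    c=read_camera(n);cv2.imwrite(f"pics/{n}1.png",c["image"])
    for k,v in lids(c).items():print(k,v)
E
```

```text
[ 0.4636 -0.2045  0.1755]
red ([0.4626, -0.2035, 0.0215, 0.1021], [0.462799996137619, -0.20350000262260437, 0.1006999984383583], 334)
yellow ([0.6207, -0.1613, 0.0219, 0.1083], [0.6208000183105469, -0.16099999845027924, 0.10689999908208847], 327)
green ([0.6332, -0.0246, 0.0213, 0.1083], [0.6327999830245972, -0.02459999918937683, 0.10679999738931656], 323)
black ([0.6206, -0.0889, 0.0215, 0.1081], [0.6204000115394592, -0.08900000154972076, 0.10670000314712524], 328)
red ([0.4643, -0.2036, 0.0206, 0.1006], [0.46480000019073486, -0.20389999449253082, 0.09939999878406525], 331)
yellow ([0.621, -0.1598, 0.0218, 0.1064], [0.621999979019165, -0.16060000658035278, 0.10530000180006027], 458)
green ([0.6351, -0.0243, 0.0219, 0.1065], [0.6349999904632568, -0.025299999862909317, 0.10530000180006027], 341)
black ([0.621, -0.0885, 0.0214, 0.1064], [0.6212999820709229, -0.0892999991774559, 0.10520000010728836], 259)
```

View pics/scene1.png

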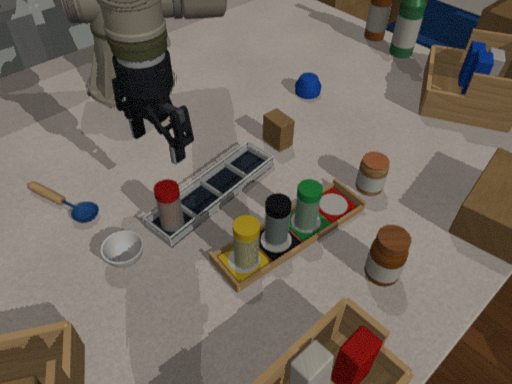

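The scene view shows the red jar upright at (168,205) in the right-end cell, lid height 6 mm lower than before, which matches the floor height. Next is green at (0.634, -0.0245).

>>> carry_out:
  moves:
    - {"tx":1.5,"ty":1.5,"tz":0,"wx":0,"wy":0,"wz":0,"claw":-1}
    - {"tx":3,"ty":3.2,"tz":0,"wx":0,"wy":0,"wz":0,"claw":-1}
    - {"tx":4,"ty":4.2,"tz":0,"wx":0,"wy":0,"wz":0,"claw":-1}
    - {"tx":4,"ty":4.2,"tz":0,"wx":0,"wy":0,"wz":0,"claw":-1}
    - {"tx":3,"ty":3.2,"tz":0,"wx":0,"wy":0,"wz":0,"claw":-1}
    - {"tx":1.5,"ty":1.7,"tz":0,"wx":0,"wy":0,"wz":0,"claw":-1}
    - {"tx":0,"ty":0,"tz":0,"wx":0,"wy":0,"wz":0,"claw":-1}
    - {"tx":0,"ty":0,"tz":0,"wx":0,"wy":0,"wz":0,"claw":-1}

```text
clock: 9.62
tcp_pos: [0.6322, -0.0246, 0.1739]
orientation: [-0.001, 0.665, 0.747, -0.001]
wrist_force: [-0.9, -0.5, -0.4]
finger_gap: 0.0852
grip_force: 0.0
```

>>> carry_out:
  moves:
    - {"tx":0.2,"ty":0,"tz":-3,"wx":0,"wy":0,"wz":0,"claw":-1}
    - {"tx":0,"ty":0,"tz":-4,"wx":0,"wy":0,"wz":0,"claw":-1}
    - {"tx":0,"ty":0,"tz":-3,"wx":0,"wy":0,"wz":0,"claw":-1}
    - {"tx":0,"ty":0,"tz":-1.2,"wx":0,"wy":0,"wz":0,"claw":-1}
    - {"tx":0,"ty":0,"tz":0,"wx":0,"wy":0,"wz":0,"claw":-1}
    - {"tx":0,"ty":0,"tz":0,"wx":0,"wy":0,"wz":0,"claw":-1}

```text
clock: 10.38
tcp_pos: [0.6363, -0.0248, 0.0649]
orientation: [0.001, 0.665, 0.747, 0.001]
wrist_force: [0.8, -0.1, 0.6]
finger_gap: 0.0851
grip_force: 0.0
```

>>> carry_out:
  moves:
    - {"tx":0,"ty":0,"tz":0,"wx":0,"wy":0,"wz":0,"claw":1}
    - {"tx":0,"ty":0,"tz":0,"wx":0,"wy":0,"wz":0,"claw":1}
    - {"tx":0,"ty":0,"tz":0,"wx":0,"wy":0,"wz":0,"claw":1}
    - {"tx":0,"ty":0,"tz":0,"wx":0,"wy":0,"wz":0,"claw":1}
    - {"tx":0,"ty":0,"tz":0,"wx":0,"wy":0,"wz":0,"claw":1}
    - {"tx":0,"ty":0,"tz":0,"wx":0,"wy":0,"wz":0,"claw":1}

```text
clock: 11.12
tcp_pos: [0.6357, -0.0243, 0.0641]
orientation: [0.0, 0.665, 0.747, 0.0]
wrist_force: [-1.7, -0.6, 5.5]
finger_gap: 0.0435
grip_force: 40.2
```

>>> carry_out:
  moves:
    - {"tx":0,"ty":0,"tz":1,"wx":0,"wy":0,"wz":0,"claw":1}
    - {"tx":0,"ty":0,"tz":3,"wx":0,"wy":0,"wz":0,"claw":1}
    - {"tx":0,"ty":0,"tz":4,"wx":0,"wy":0,"wz":0,"claw":1}
    - {"tx":0,"ty":0,"tz":4,"wx":0,"wy":0,"wz":0,"claw":1}
    - {"tx":0,"ty":0,"tz":1,"wx":0,"wy":0,"wz":0,"claw":1}
    - {"tx":0,"ty":0,"tz":0,"wx":0,"wy":0,"wz":0,"claw":1}

```text
clock: 11.88
tcp_pos: [0.6355, -0.0243, 0.1933]
orientation: [0.0, 0.665, 0.747, 0.0]
wrist_force: [-0.7, -0.2, -2.1]
finger_gap: 0.0431
grip_force: 40.8
```

>>> carry_out:
  moves:
    - {"tx":-1.5,"ty":-1,"tz":0,"wx":0,"wy":0,"wz":0,"claw":1}
    - {"tx":-3.5,"ty":-2,"tz":0,"wx":0,"wy":0,"wz":0,"claw":1}
    - {"tx":-4,"ty":-2.4,"tz":0,"wx":0,"wy":0,"wz":0,"claw":1}
    - {"tx":-4,"ty":-2.4,"tz":0,"wx":0,"wy":0,"wz":0,"claw":1}
    - {"tx":-3.5,"ty":-2,"tz":0,"wx":0,"wy":0,"wz":0,"claw":1}
    - {"tx":-1.5,"ty":-1,"tz":0,"wx":0,"wy":0,"wz":0,"claw":1}
    - {"tx":0,"ty":0,"tz":0,"wx":0,"wy":0,"wz":0,"claw":1}
    - {"tx":0,"ty":0,"tz":0,"wx":0,"wy":0,"wz":0,"claw":1}

```text
clock: 12.88
tcp_pos: [0.4562, -0.1321, 0.1929]
orientation: [-0.0, 0.664, 0.747, 0.0]
wrist_force: [0.7, -0.4, -0.3]
finger_gap: 0.0434
grip_force: 41.0
```

>>> carry_out:
  moves:
    - {"tx":0,"ty":0,"tz":-3,"wx":0,"wy":0,"wz":0,"claw":1}
    - {"tx":0,"ty":0,"tz":-4,"wx":0,"wy":0,"wz":0,"claw":1}
    - {"tx":0,"ty":0,"tz":-4,"wx":0,"wy":0,"wz":0,"claw":1}
    - {"tx":0,"ty":0,"tz":-1.5,"wx":0,"wy":0,"wz":0,"claw":1}
    - {"tx":0,"ty":0,"tz":-0.5,"wx":0,"wy":0,"wz":0,"claw":1}
    - {"tx":0,"ty":0,"tz":-0.2,"wx":0,"wy":0,"wz":0,"claw":1}
    - {"tx":0,"ty":0,"tz":0,"wx":0,"wy":0,"wz":0,"claw":1}
    - {"tx":0,"ty":0,"tz":0,"wx":0,"wy":0,"wz":0,"claw":1}

```text
clock: 13.88
tcp_pos: [0.4561, -0.1327, 0.0623]
orientation: [0.001, 0.665, 0.747, 0.0]
wrist_force: [0.4, 0.2, -1.2]
finger_gap: 0.043
grip_force: 41.1
```

>>> carry_out:
  moves:
    - {"tx":0,"ty":0,"tz":-0.2,"wx":0,"wy":0,"wz":0,"claw":1}
    - {"tx":0,"ty":0,"tz":0,"wx":0,"wy":0,"wz":0,"claw":1}

```text
clock: 14.12
tcp_pos: [0.4553, -0.1323, 0.0594]
orientation: [0.0, 0.665, 0.747, 0.0]
wrist_force: [-0.4, -0.5, -0.7]
finger_gap: 0.0432
grip_force: 41.1
```

>>> carry_out:
  moves:
    - {"tx":0,"ty":0,"tz":-0.1,"wx":0,"wy":0,"wz":0,"claw":1}
    - {"tx":0,"ty":0,"tz":0,"wx":0,"wy":0,"wz":0,"claw":1}

```text
clock: 14.38
tcp_pos: [0.4553, -0.1323, 0.0582]
orientation: [-0.0, 0.665, 0.747, 0.0]
wrist_force: [0.8, 0.6, -1.2]
finger_gap: 0.043
grip_force: 41.1
```

>>> carry_out:
  moves:
    - {"tx":0,"ty":0,"tz":-0.1,"wx":0,"wy":0,"wz":0,"claw":1}
    - {"tx":0,"ty":0,"tz":0,"wx":0,"wy":0,"wz":0,"claw":1}

```text
clock: 14.62
tcp_pos: [0.4553, -0.1324, 0.0581]
orientation: [0.0, 0.665, 0.747, -0.0]
wrist_force: [-2.0, 0.7, 6.4]
finger_gap: 0.0432
grip_force: 41.9
```

>>> carry_out:
  moves:
    - {"tx":0,"ty":0,"tz":0,"wx":0,"wy":0,"wz":0,"claw":-1}
    - {"tx":0,"ty":0,"tz":0,"wx":0,"wy":0,"wz":0,"claw":-1}
    - {"tx":0,"ty":0,"tz":0,"wx":0,"wy":0,"wz":0,"claw":-1}
    - {"tx":0,"ty":0,"tz":0,"wx":0,"wy":0,"wz":0,"claw":-1}
    - {"tx":0,"ty":0,"tz":0,"wx":0,"wy":0,"wz":0,"claw":-1}

```text
clock: 15.25
tcp_pos: [0.4553, -0.1323, 0.0573]
orientation: [0.0, 0.665, 0.747, 0.0]
wrist_force: [-0.1, 0.2, 0.1]
finger_gap: 0.0853
grip_force: 0.0
```

>>> carry_out:
  moves:
    - {"tx":0,"ty":0,"tz":3,"wx":0,"wy":0,"wz":0,"claw":-1}
    - {"tx":0,"ty":0,"tz":4,"wx":0,"wy":0,"wz":0,"claw":-1}
    - {"tx":0,"ty":0,"tz":4,"wx":0,"wy":0,"wz":0,"claw":-1}
    - {"tx":0,"ty":0,"tz":1,"wx":0,"wy":0,"wz":0,"claw":-1}
    - {"tx":0,"ty":0,"tz":0,"wx":0,"wy":0,"wz":0,"claw":-1}

```text
clock: 15.88
tcp_pos: [0.4556, -0.1324, 0.1775]
orientation: [0.001, 0.665, 0.747, 0.0]
wrist_force: [-0.2, -0.2, -0.8]
finger_gap: 0.0856
grip_force: 0.0
```

>>> carry_out:
  moves:
    - {"tx":1.5,"ty":0.4,"tz":0,"wx":0,"wy":0,"wz":0,"claw":-1}
    - {"tx":3,"ty":0.8,"tz":0,"wx":0,"wy":0,"wz":0,"claw":-1}
    - {"tx":4,"ty":1,"tz":0,"wx":0,"wy":0,"wz":0,"claw":-1}
    - {"tx":4,"ty":1,"tz":0,"wx":0,"wy":0,"wz":0,"claw":-1}
    - {"tx":3,"ty":0.8,"tz":0,"wx":0,"wy":0,"wz":0,"claw":-1}
    - {"tx":1,"ty":0.4,"tz":0,"wx":0,"wy":0,"wz":0,"claw":-1}
    - {"tx":0,"ty":0,"tz":0,"wx":0,"wy":0,"wz":0,"claw":-1}
    - {"tx":0,"ty":0,"tz":0,"wx":0,"wy":0,"wz":0,"claw":-1}

```text
clock: 16.88
tcp_pos: [0.6193, -0.0883, 0.1768]
orientation: [-0.001, 0.665, 0.747, -0.0]
wrist_force: [0.3, 0.3, 1.1]
finger_gap: 0.0856
grip_force: 0.0
```

```bash
python3 - <<'E'
from workcell import env, read_camera
from h import *
print(np.round(env.get_state()["tcp_pos"],4))
for n in("top","scene"):
    c=read_camera(n);cv2.imwrite(f"pics/{n}2.png",c["image"])
    for k,v in lids(c).items():print(k,v)
E
```

```text
[ 0.6193 -0.0883  0.1768]
red ([0.4635, -0.2026, 0.0213, 0.1006], [0.46459999680519104, -0.20340000092983246, 0.09950000047683716], 332)
yellow ([0.6209, -0.16, 0.0218, 0.1064], [0.6219000220298767, -0.1606999933719635, 0.10530000180006027], 454)
green ([0.4548, -0.1323, 0.0215, 0.1006], [0.45559999346733093, -0.13249999284744263, 0.09939999878406525], 299)
black ([0.6212, -0.0884, 0.0212, 0.1066], [0.6216999888420105, -0.08940000087022781, 0.1054999977350235], 282)
```

>>> carry_out:
  moves:
    - {"tx":0,"ty":0,"tz":-3,"wx":0,"wy":0,"wz":0,"claw":-1}
    - {"tx":0,"ty":0,"tz":-4,"wx":0,"wy":0,"wz":0,"claw":-1}
    - {"tx":0,"ty":0,"tz":-3,"wx":0,"wy":0,"wz":0,"claw":-1}
    - {"tx":0,"ty":0,"tz":-1.4,"wx":0,"wy":0,"wz":0,"claw":-1}
    - {"tx":0,"ty":0,"tz":0,"wx":0,"wy":0,"wz":0,"claw":-1}
    - {"tx":0,"ty":0,"tz":0,"wx":0,"wy":0,"wz":0,"claw":-1}

```text
clock: 17.73
tcp_pos: [0.6213, -0.0887, 0.0649]
orientation: [0.001, 0.665, 0.747, 0.001]
wrist_force: [1.2, -1.1, 1.3]
finger_gap: 0.0852
grip_force: 0.0
```

>>> carry_out:
  moves:
    - {"tx":0,"ty":0,"tz":0,"wx":0,"wy":0,"wz":0,"claw":1}
    - {"tx":0,"ty":0,"tz":0,"wx":0,"wy":0,"wz":0,"claw":1}
    - {"tx":0,"ty":0,"tz":0,"wx":0,"wy":0,"wz":0,"claw":1}
    - {"tx":0,"ty":0,"tz":0,"wx":0,"wy":0,"wz":0,"claw":1}
    - {"tx":0,"ty":0,"tz":0,"wx":0,"wy":0,"wz":0,"claw":1}
    - {"tx":0,"ty":0,"tz":0,"wx":0,"wy":0,"wz":0,"claw":1}

```text
clock: 18.48
tcp_pos: [0.6209, -0.0884, 0.0641]
orientation: [0.001, 0.665, 0.747, 0.0]
wrist_force: [-0.4, 1.0, 5.9]
finger_gap: 0.0431
grip_force: 40.4
```

>>> carry_out:
  moves:
    - {"tx":0,"ty":0,"tz":1,"wx":0,"wy":0,"wz":0,"claw":1}
    - {"tx":0,"ty":0,"tz":3,"wx":0,"wy":0,"wz":0,"claw":1}
    - {"tx":0,"ty":0,"tz":4,"wx":0,"wy":0,"wz":0,"claw":1}
    - {"tx":0,"ty":0,"tz":4,"wx":0,"wy":0,"wz":0,"claw":1}
    - {"tx":0,"ty":0,"tz":1,"wx":0,"wy":0,"wz":0,"claw":1}
    - {"tx":0,"ty":0,"tz":0,"wx":0,"wy":0,"wz":0,"claw":1}

```text
clock: 19.23
tcp_pos: [0.6203, -0.0883, 0.193]
orientation: [0.0, 0.665, 0.747, 0.0]
wrist_force: [-0.7, 0.0, -2.7]
finger_gap: 0.0433
grip_force: 41.2
```

>>> carry_out:
  moves:
    - {"tx":-1.5,"ty":0.2,"tz":0,"wx":0,"wy":0,"wz":0,"claw":1}
    - {"tx":-3.5,"ty":0.5,"tz":0,"wx":0,"wy":0,"wz":0,"claw":1}
    - {"tx":-4,"ty":0.7,"tz":0,"wx":0,"wy":0,"wz":0,"claw":1}
    - {"tx":-4,"ty":0.7,"tz":0,"wx":0,"wy":0,"wz":0,"claw":1}
    - {"tx":-3,"ty":0.5,"tz":0,"wx":0,"wy":0,"wz":0,"claw":1}
    - {"tx":-1.2,"ty":0.2,"tz":0,"wx":0,"wy":0,"wz":0,"claw":1}
    - {"tx":0,"ty":0,"tz":0,"wx":0,"wy":0,"wz":0,"claw":1}
    - {"tx":0,"ty":0,"tz":0,"wx":0,"wy":0,"wz":0,"claw":1}

```text
clock: 20.23
tcp_pos: [0.4494, -0.0606, 0.193]
orientation: [0.0, 0.665, 0.747, 0.0]
wrist_force: [1.0, 0.6, -0.7]
finger_gap: 0.0431
grip_force: 41.4
```

>>> carry_out:
  moves:
    - {"tx":0,"ty":0,"tz":-3,"wx":0,"wy":0,"wz":0,"claw":1}
    - {"tx":0,"ty":0,"tz":-4,"wx":0,"wy":0,"wz":0,"claw":1}
    - {"tx":0,"ty":0,"tz":-4,"wx":0,"wy":0,"wz":0,"claw":1}
    - {"tx":0,"ty":0,"tz":-1.5,"wx":0,"wy":0,"wz":0,"claw":1}
    - {"tx":0,"ty":0,"tz":-0.5,"wx":0,"wy":0,"wz":0,"claw":1}
    - {"tx":0,"ty":0,"tz":-0.2,"wx":0,"wy":0,"wz":0,"claw":1}
    - {"tx":0,"ty":0,"tz":0,"wx":0,"wy":0,"wz":0,"claw":1}
    - {"tx":0,"ty":0,"tz":0,"wx":0,"wy":0,"wz":0,"claw":1}

```text
clock: 21.22
tcp_pos: [0.449, -0.0605, 0.062]
orientation: [0.001, 0.665, 0.747, 0.0]
wrist_force: [-0.3, -0.3, -2.9]
finger_gap: 0.0431
grip_force: 41.5
```

>>> carry_out:
  moves:
    - {"tx":0,"ty":0,"tz":-0.2,"wx":0,"wy":0,"wz":0,"claw":1}
    - {"tx":0,"ty":0,"tz":-0.1,"wx":0,"wy":0,"wz":0,"claw":1}
    - {"tx":0,"ty":0,"tz":0,"wx":0,"wy":0,"wz":0,"claw":1}

```text
clock: 21.6
tcp_pos: [0.4482, -0.0603, 0.0583]
orientation: [-0.0, 0.665, 0.747, 0.0]
wrist_force: [-0.2, -0.3, -2.1]
finger_gap: 0.0433
grip_force: 41.5
```

>>> carry_out:
  moves:
    - {"tx":0,"ty":0,"tz":-0.1,"wx":0,"wy":0,"wz":0,"claw":1}
    - {"tx":0,"ty":0,"tz":0,"wx":0,"wy":0,"wz":0,"claw":1}

```text
clock: 21.85
tcp_pos: [0.4484, -0.0603, 0.0581]
orientation: [0.0, 0.665, 0.747, 0.0]
wrist_force: [-2.1, 0.7, 6.9]
finger_gap: 0.0434
grip_force: 42.1
```

>>> carry_out:
  moves:
    - {"tx":0,"ty":0,"tz":0,"wx":0,"wy":0,"wz":0,"claw":-1}
    - {"tx":0,"ty":0,"tz":0,"wx":0,"wy":0,"wz":0,"claw":-1}
    - {"tx":0,"ty":0,"tz":0,"wx":0,"wy":0,"wz":0,"claw":-1}
    - {"tx":0,"ty":0,"tz":0,"wx":0,"wy":0,"wz":0,"claw":-1}
    - {"tx":0,"ty":0,"tz":0,"wx":0,"wy":0,"wz":0,"claw":-1}

```text
clock: 22.48
tcp_pos: [0.4483, -0.0603, 0.0573]
orientation: [-0.0, 0.665, 0.747, 0.0]
wrist_force: [-0.3, 0.8, -0.1]
finger_gap: 0.0856
grip_force: 0.0
```

>>> carry_out:
  moves:
    - {"tx":0,"ty":0,"tz":3,"wx":0,"wy":0,"wz":0,"claw":-1}
    - {"tx":0,"ty":0,"tz":4,"wx":0,"wy":0,"wz":0,"claw":-1}
    - {"tx":0,"ty":0,"tz":4,"wx":0,"wy":0,"wz":0,"claw":-1}
    - {"tx":0,"ty":0,"tz":1,"wx":0,"wy":0,"wz":0,"claw":-1}
    - {"tx":0,"ty":0,"tz":0,"wx":0,"wy":0,"wz":0,"claw":-1}

```text
clock: 23.1
tcp_pos: [0.4486, -0.0604, 0.1775]
orientation: [0.001, 0.665, 0.747, 0.0]
wrist_force: [-0.3, 0.3, 0.3]
finger_gap: 0.0851
grip_force: 0.0
```

>>> carry_out:
  moves:
    - {"tx":1.5,"ty":-1,"tz":0,"wx":0,"wy":0,"wz":0,"claw":-1}
    - {"tx":3,"ty":-1.8,"tz":0,"wx":0,"wy":0,"wz":0,"claw":-1}
    - {"tx":4,"ty":-2.2,"tz":0,"wx":0,"wy":0,"wz":0,"claw":-1}
    - {"tx":4,"ty":-2.2,"tz":0,"wx":0,"wy":0,"wz":0,"claw":-1}
    - {"tx":3,"ty":-1.8,"tz":0,"wx":0,"wy":0,"wz":0,"claw":-1}
    - {"tx":1.7,"ty":-1,"tz":0,"wx":0,"wy":0,"wz":0,"claw":-1}
    - {"tx":0,"ty":0,"tz":0,"wx":0,"wy":0,"wz":0,"claw":-1}
    - {"tx":0,"ty":0,"tz":0,"wx":0,"wy":0,"wz":0,"claw":-1}

```text
clock: 24.1
tcp_pos: [0.6195, -0.1601, 0.1757]
orientation: [-0.001, 0.665, 0.747, -0.0]
wrist_force: [-0.1, 0.4, 1.2]
finger_gap: 0.0851
grip_force: 0.0
```

>>> carry_out:
  moves:
    - {"tx":0,"ty":0,"tz":-3,"wx":0,"wy":0,"wz":0,"claw":-1}
    - {"tx":0,"ty":0,"tz":-4,"wx":0,"wy":0,"wz":0,"claw":-1}
    - {"tx":0,"ty":0,"tz":-3,"wx":0,"wy":0,"wz":0,"claw":-1}
    - {"tx":0,"ty":0,"tz":-1.4,"wx":0,"wy":0,"wz":0,"claw":-1}
    - {"tx":0,"ty":0,"tz":0,"wx":0,"wy":0,"wz":0,"claw":-1}
    - {"tx":0,"ty":0,"tz":0,"wx":0,"wy":0,"wz":0,"claw":-1}

```text
clock: 24.85
tcp_pos: [0.6212, -0.1606, 0.0649]
orientation: [0.001, 0.664, 0.747, 0.0]
wrist_force: [0.2, -0.7, -0.2]
finger_gap: 0.0853
grip_force: 0.0
```

>>> carry_out:
  moves:
    - {"tx":0,"ty":0,"tz":0,"wx":0,"wy":0,"wz":0,"claw":1}
    - {"tx":0,"ty":0,"tz":0,"wx":0,"wy":0,"wz":0,"claw":1}
    - {"tx":0,"ty":0,"tz":0,"wx":0,"wy":0,"wz":0,"claw":1}
    - {"tx":0,"ty":0,"tz":0,"wx":0,"wy":0,"wz":0,"claw":1}
    - {"tx":0,"ty":0,"tz":0,"wx":0,"wy":0,"wz":0,"claw":1}
    - {"tx":0,"ty":0,"tz":0,"wx":0,"wy":0,"wz":0,"claw":1}

```text
clock: 25.6
tcp_pos: [0.6209, -0.1605, 0.0642]
orientation: [0.001, 0.665, 0.747, 0.0]
wrist_force: [-0.8, 0.0, 5.8]
finger_gap: 0.0431
grip_force: 40.4
```

>>> carry_out:
  moves:
    - {"tx":0,"ty":0,"tz":1,"wx":0,"wy":0,"wz":0,"claw":1}
    - {"tx":0,"ty":0,"tz":3,"wx":0,"wy":0,"wz":0,"claw":1}
    - {"tx":0,"ty":0,"tz":4,"wx":0,"wy":0,"wz":0,"claw":1}
    - {"tx":0,"ty":0,"tz":4,"wx":0,"wy":0,"wz":0,"claw":1}
    - {"tx":0,"ty":0,"tz":1,"wx":0,"wy":0,"wz":0,"claw":1}
    - {"tx":0,"ty":0,"tz":0,"wx":0,"wy":0,"wz":0,"claw":1}

```text
clock: 26.35
tcp_pos: [0.6204, -0.1603, 0.1933]
orientation: [0.0, 0.665, 0.747, 0.0]
wrist_force: [0.2, 0.6, -2.0]
finger_gap: 0.0434
grip_force: 41.0
```

>>> carry_out:
  moves:
    - {"tx":-1.5,"ty":1.5,"tz":0,"wx":0,"wy":0,"wz":0,"claw":1}
    - {"tx":-3.5,"ty":3.2,"tz":0,"wx":0,"wy":0,"wz":0,"claw":1}
    - {"tx":-4,"ty":3.8,"tz":0,"wx":0,"wy":0,"wz":0,"claw":1}
    - {"tx":-4,"ty":3.8,"tz":0,"wx":0,"wy":0,"wz":0,"claw":1}
    - {"tx":-3.5,"ty":3.2,"tz":0,"wx":0,"wy":0,"wz":0,"claw":1}
    - {"tx":-1.6,"ty":1.6,"tz":0,"wx":0,"wy":0,"wz":0,"claw":1}
    - {"tx":0,"ty":0,"tz":0,"wx":0,"wy":0,"wz":0,"claw":1}
    - {"tx":0,"ty":0,"tz":0,"wx":0,"wy":0,"wz":0,"claw":1}

```text
clock: 27.35
tcp_pos: [0.4404, 0.0101, 0.193]
orientation: [0.0, 0.665, 0.747, 0.0]
wrist_force: [-0.2, -0.5, -1.0]
finger_gap: 0.043
grip_force: 41.2
```

>>> carry_out:
  moves:
    - {"tx":0,"ty":0,"tz":-3,"wx":0,"wy":0,"wz":0,"claw":1}
    - {"tx":0,"ty":0,"tz":-4,"wx":0,"wy":0,"wz":0,"claw":1}
    - {"tx":0,"ty":0,"tz":-4,"wx":0,"wy":0,"wz":0,"claw":1}
    - {"tx":0,"ty":0,"tz":-1.5,"wx":0,"wy":0,"wz":0,"claw":1}
    - {"tx":0,"ty":0,"tz":-0.5,"wx":0,"wy":0,"wz":0,"claw":1}
    - {"tx":0,"ty":0,"tz":-0.2,"wx":0,"wy":0,"wz":0,"claw":1}
    - {"tx":0,"ty":0,"tz":0,"wx":0,"wy":0,"wz":0,"claw":1}
    - {"tx":0,"ty":0,"tz":0,"wx":0,"wy":0,"wz":0,"claw":1}

```text
clock: 28.35
tcp_pos: [0.4401, 0.0105, 0.062]
orientation: [0.001, 0.665, 0.747, 0.0]
wrist_force: [-0.6, 0.3, -1.2]
finger_gap: 0.0431
grip_force: 41.2
```

>>> carry_out:
  moves:
    - {"tx":0,"ty":0,"tz":-0.2,"wx":0,"wy":0,"wz":0,"claw":1}
    - {"tx":0,"ty":0,"tz":-0.1,"wx":0,"wy":0,"wz":0,"claw":1}
    - {"tx":0,"ty":0,"tz":0,"wx":0,"wy":0,"wz":0,"claw":1}

```text
clock: 28.72
tcp_pos: [0.4392, 0.0108, 0.0583]
orientation: [-0.0, 0.665, 0.747, 0.0]
wrist_force: [-0.5, -0.4, -0.6]
finger_gap: 0.0432
grip_force: 41.2
```

>>> carry_out:
  moves:
    - {"tx":0,"ty":0,"tz":-0.1,"wx":0,"wy":0,"wz":0,"claw":1}
    - {"tx":0,"ty":0,"tz":0,"wx":0,"wy":0,"wz":0,"claw":1}

```text
clock: 28.98
tcp_pos: [0.4394, 0.0107, 0.0581]
orientation: [0.0, 0.665, 0.747, 0.0]
wrist_force: [-2.3, 0.6, 6.7]
finger_gap: 0.0431
grip_force: 41.8
```

>>> carry_out:
  moves:
    - {"tx":0,"ty":0,"tz":0,"wx":0,"wy":0,"wz":0,"claw":-1}
    - {"tx":0,"ty":0,"tz":0,"wx":0,"wy":0,"wz":0,"claw":-1}
    - {"tx":0,"ty":0,"tz":0,"wx":0,"wy":0,"wz":0,"claw":-1}
    - {"tx":0,"ty":0,"tz":0,"wx":0,"wy":0,"wz":0,"claw":-1}
    - {"tx":0,"ty":0,"tz":0,"wx":0,"wy":0,"wz":0,"claw":-1}

```text
clock: 29.6
tcp_pos: [0.4393, 0.0107, 0.0573]
orientation: [-0.0, 0.665, 0.747, 0.0]
wrist_force: [0.3, 0.4, 0.2]
finger_gap: 0.0856
grip_force: 0.0
```

>>> carry_out:
  moves:
    - {"tx":0,"ty":0,"tz":3,"wx":0,"wy":0,"wz":0,"claw":-1}
    - {"tx":0,"ty":0,"tz":4,"wx":0,"wy":0,"wz":0,"claw":-1}
    - {"tx":0,"ty":0,"tz":5,"wx":0,"wy":0,"wz":0,"claw":-1}
    - {"tx":0,"ty":3,"tz":5,"wx":0,"wy":0,"wz":0,"claw":-1}
    - {"tx":0,"ty":5,"tz":0,"wx":0,"wy":0,"wz":0,"claw":-1}
    - {"tx":0,"ty":5,"tz":0,"wx":0,"wy":0,"wz":0,"claw":-1}
    - {"tx":0,"ty":3,"tz":0,"wx":0,"wy":0,"wz":0,"claw":-1}
    - {"tx":0,"ty":0,"tz":0,"wx":0,"wy":0,"wz":0,"claw":-1}

```text
clock: 30.6
tcp_pos: [0.4391, 0.1723, 0.2272]
orientation: [-0.0, 0.663, 0.748, 0.0]
wrist_force: [0.3, -1.3, -0.4]
finger_gap: 0.0855
grip_force: 0.0
```

```bash
python3 - <<'E'
from workcell import env, read_camera
from h import *
for n in("top","scene"):
    c=read_camera(n);cv2.imwrite(f"pics/{n}3.png",c["image"])
    for k,v in lids(c).items():print(k,v)
E
```

```text
red ([0.4629, -0.2036, 0.021, 0.1022], [0.4625999927520752, -0.20340000092983246, 0.1006999984383583], 332)
yellow ([0.4399, 0.0098, 0.0216, 0.1019], [0.4399000108242035, 0.00989999994635582, 0.1005999967455864], 373)
green ([0.4538, -0.1325, 0.0213, 0.1021], [0.4537000060081482, -0.13220000267028809, 0.1006999984383583], 346)
black ([0.4491, -0.0613, 0.0218, 0.1021], [0.4490000009536743, -0.06109999865293503, 0.1005999967455864], 367)
red ([0.4635, -0.2034, 0.0213, 0.1007], [0.4643999934196472, -0.20350000262260437, 0.09929999709129333], 341)
yellow ([0.4393, 0.0106, 0.0223, 0.1006], [0.4413999915122986, 0.009999999776482582, 0.09929999709129333], 231)
green ([0.4539, -0.1318, 0.0217, 0.1005], [0.4553999900817871, -0.13230000436306, 0.09939999878406525], 296)
black ([0.4492, -0.0602, 0.0216, 0.1003], [0.44519999623298645, -0.05719999969005585, 0.09929999709129333], 72)
```

View pics/scene3.png

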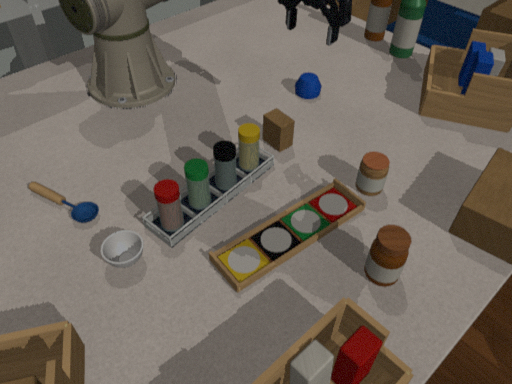

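All four jars stand upright in mirrored order: yellow (248,148), black (224,163), green (197,183) and red (168,205). Each is within about 3 mm of its cell centre, at floor height, and the arm is clear.

```bash
python3 -c "
from workcell import env
print(env.hand_in())"
```

```text
the job is handed in; nothing more can be done
None
```

I moved all four jars into the white rack in mirrored order and handed the job in at about 31 s of the 96 s allowed; the last camera check showed each one upright on its cell floor, within about 3 mm of centre, but the hand-in returned no verdict.

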